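Walk a printing stone round into its corner stop

ROBOT

A 7-joint arm with a two-finger parallel gripper is mounted at the origin on a cart in front of the work surface, level with it; the furniture and walls round the work are solid. World frame = base frame: x ahead of the robot, y to its left, z up, the work surface at z = 0. Lengths are in m, angles in rad, forces in N, time in s.
With the tool pointing down it reaches from about 0.425 to 0.925 m from the base axis. Payload 6.8 kg.
Tool frame: the origin (TCP) lies midway between the tips of the shut fingers; the grasp point (between the pads) lies 19 mm behind it (grip_point_offset is the distance from the TCP to the grasp point, in m); y points along the fingers, x is the direction in which the jaws open and shut, and the axes are right-handed (so a half turn about y gives the same grasp; the last joint's range is limited). The gripper opens to 85 mm and grips with 20 to 120 N. Pads are 22 mm wide; open, the fingers measure 114 mm over their backs; the gripper's body (76 mm by 85 mm) begins 54 mm behind the grasp point. The pads swing forward as they close: fully open they stand 13 mm farther back than shut.
Start: joints at [-1.393, 0.477, 0.022, 1.555, -0.011, 1.109, -0.083], TCP at [0.19, 0.648, 0.231] pointing down, gripper open.
Joint ranges: [-2.96, 2.96], [-0.34, 2.1], [-1.41, 1.46], [0.24, 2.44], [-1.37, 4.51], [0.17, 1.92], [-2.96, 2.96]. Speed limits (rad/s): [2.39, 2.39, 3.14, 3.14, 3.14, 3.14, 3.14].

INTERFACE

Orientations are given as a unit quaternion [w, x, y, z].
In Python, from station import get_obs, read_camera, hand_in, grip_point_offset gives the robot as it stands.
- The arm moves only by the tool play_rows, never from a script. Its argument "increments" is a list of rows, each a list of 2 entries, a list of its own where there are three numbers: the shift along the tool's x, y, z in m, then the turn, a rotation vector about the tool's x, y, z in degrees. In form: [[[tx, ty, tz], [ax, ay, az]], ...]. A call has 1 to 20 rows; each row shifts and turns the commanded pose from where the row before left it, along the tool's axes as they then stand; what a row does not reach is not made up. A row lasts 1/12 s, in which the tool goes at most 41.7 mm and 7.16 degrees, less where a joint would pass 70% of its speed; a pose out of reach is approached as far as the arm can. A call with a gripper value outside its range is refused whole. "gripper" is the finger opening in m, from 0 to 0.0854, set as the call begins (left out, the last holds). The fingers move at their own pace and stop on an object; "grip_force" is the grip in N (left out, the last holds). Time passes only in rows, so rows that do not move let the fingers close. It gives the time, the measured TCP pose, the force and the opening at its end, in the units of the state.
- get_obs(): the state, without advancing time (a new reading comes with each control period).
- read_camera(name): name is "scene" or "top" or "wrist"; returns a dict with "color" (400x640x3 uint8, red, green, blue), "range_z" (400x640 float32, m along the optical axis (not along the pixel's ray), 0 where there is no reading), "intrinsics" (3x3 intrinsics, pixels), "R" (3x3) and "t" (3): a world point X has camera coordinates R X + t; the wrist camera has in their place "hand_eye" (4x4, takes a point from camera to tool coordinates, whose origin is the TCP and whose axes are the tool frame's). Camera axes: x right, y down, z forward; pixel columns grow to the right and rows downward; lengths in m; the calibration is good to about 2 mm. A picture is of the moment at which its call begins: read the wrist's pose just before it.
- hand_in(): hands the job in, once; it reports no verdict.
The state is a dict: "t": time; "q": joint angles; "joint_vel": joint speeds; "joint_torque": joint torques, N m; "eef_pos": TCP position; "tool_rot": TCP orientation; "contact_force": force on the tool from outside, world axes, zero at the start; "torque": the same for the moment, N m; "gripper_width": opening from 0.0 (shut) to 1.0 (fully open).
Only numpy, scipy, OpenCV 4.12 (cv2) and the standard library are available. Lean on these libraries where they do the work, as an engineer would, in place of code of your own. Each camera call takes 0.05 s, during which the arm holds its last target. There are 200 camera calls.

TASK

A heavy printing stone lies askew in front of the wooden corner stop; it is too wide to grip. Walk it round with the fingertips, pushing at its corners, until its unbroken long side lies flush along the long fence and its straight short side is up against the short end stop. Keep it flat on the table, never lifted or tipped, and leave the other things where they stand.

Things in the scene. Friction and masses are not known exactly. Their poses are not given: they have to be found in the camera images.
- stone: heavy buff-grey slab, leaf sprig drawn on top, 100 (own x) x 140 (own y) x 36 mm high, 1 to 1.7 kg. Origin: centre of the underside of the 100 x 140 rectangle; z up. The +x long side and -y short side are sawn straight; they go against the stop. Starts 35 to 77 deg clockwise of home. Slides stiffly (5 to 11 N, more if also pressed down); pushed near a corner it turns and shifts.
- stone_square_corner (a point): square corner between the two straight sides, at the bottom edge (stone x +50, y -70, z 0 mm); home at the stop's origin. Axes as the stone's. The other two corners are broken off: the back right one slightly, cut from (-34, -70) to (-50, -54) mm in the stone's x, y
- stone_front_left (a point): other end of the straight long side, at the bottom edge (stone x +50, y +70, z 0 mm). Axes as the stone's. The back left corner behind it is broken off widely, cut from (-12, +70) to (-50, +34) mm in the stone's x, y; the back side is straight at x -50 from y -54 to +34
- corner_stop: L of two pale wooden battens, 24 mm wide, 22 mm high. Origin: inner corner of the L on the table top. Long fence: inner face x = 0, y 0 to +165 mm. Short end stop: inner face y = 0, x -80 to 0 mm. +x points into the long fence, away from the robot; +y along it to the left, where the table ends some 160 to 260 mm from the origin. Home: stone axes parallel to these, its origin at x -50, y +70 mm
- rinse_jar: bystander: glass jar with murky water, 67 mm across, 100 mm high; origin at the centre of its underside
- water_bottle: bystander: drinking bottle with dark screw cap, 69 x 94 x 237 mm; origin under it
- paint_pot: bystander: small white open paint pot, 47 mm across, 36 mm high; origin at the centre of its underside
- paint_tube: bystander: white paint tube with black cap lying on the table, 118 mm (own x) x 31 x 28 mm; origin under its middle
- eraser: bystander: block eraser, 23 mm (own x) x 45 x 14 mm; origin under its middle

How it is judged:
By the outcome, as a careful person would: the job done as asked, in the order asked, and still so for the second after the job is handed in, with the robot touching nothing.
It also fails if it takes over 72 s, if anything falls off the work surface, if the arm or the gripper's body presses on something with over 40 N, if the wrist force passes 120 N, or if a joint passes its speed limit or range.

## Working session

There is one attempt and no reset: what is moved stays moved. The work goes in short steps, Python scripts to look and compute and a tool call to move; the robot and the scene stay as the last step left them, time stands still between calls to the robot, and variables do not carry over. Pictures are saved under pics/ and viewed, about 8 in all and at most 12, crops included, and the job is handed in when it is done.

Besides the shell and the picture viewer there is one more tool, called after "Call:" by a JSON object that holds its "fn" and its "kwargs". play_rows: Moves the arm, as the interface text tells. Its arguments: {"type":"object","properties":{"increments":{"type":"array","items":{"type":"array"}},"gripper":{"type":"number"},"grip_force":{"type":"number"}},"required":["increments"]}

```bash
mkdir -p pics; ls
python3 - <<'E'
from station import *
import cv2, numpy as np
o=get_obs();print(o['t'],o['eef_pos'],o['tool_rot'],o['contact_force'],grip_point_offset)
a=read_camera("scene");b=read_camera("top")
for n,c in(("scene",a),("top",b)):
    cv2.imwrite(f"pics/{n}0.png",c["color"][:,:,::-1]); print(n,c["intrinsics"],c["R"],c["t"])
    np.savez(n+"0.npz",**c)
E
```

```text
pics
0.0 [0.19014929 0.64702909 0.23032111] [-0.56566235  0.56654507  0.42320651 -0.42420401] [ 0.57985723  0.3230421  -0.0324128 ] 0.0187
scene [[383.11426845   0.         325.24139283]
 [  0.         383.11426845 198.08137262]
 [  0.           0.           1.        ]] [[-0.46699949 -0.88406798  0.01831059]
 [-0.66509718  0.33753398 -0.66612053]
 [ 0.58271539 -0.32325627 -0.74561932]] [0.04390526 0.45188124 0.52774693]
top [[417.90490543   0.         315.86200193]
 [  0.         417.90490543 199.7696285 ]
 [  0.           0.           1.        ]] [[ 0.01167096 -0.99983975  0.01357408]
 [-0.99042947 -0.01342602 -0.13736523]
 [ 0.13752547 -0.01184098 -0.99042745]] [-0.23890226  0.54089568  0.82398038]
```

View pics/top0.png

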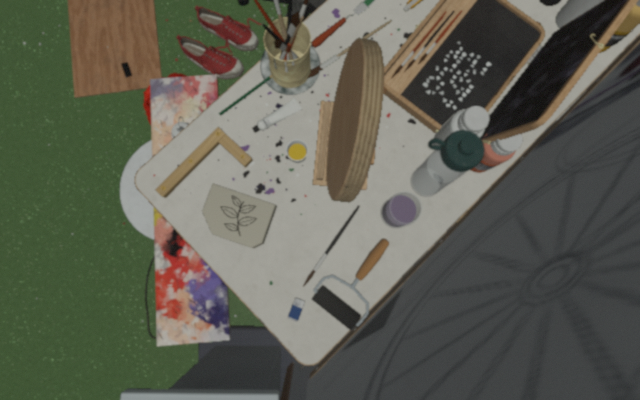

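View pics/scene0.png

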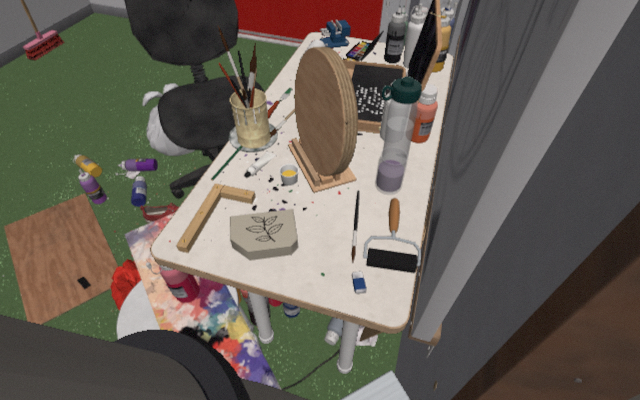

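The top view shows the stop's inner corner near (222,140), with the long fence running down-left to (160,190) and the short stop to (248,160). The stone is at about (240,215), with its broken corner at bottom right. The pot is at (297,152) and the eraser at (297,309). Next I'll fit templates to the depth data.

```bash
cat > h.py <<'E'
import numpy as np, cv2
from scipy.optimize import minimize
from scipy.spatial.transform import Rotation as Ro
STONE=np.array([[50,-70],[50,70],[-12,70],[-50,34],[-50,-54],[-34,-70]])/1e3
STOP=np.array([[0,0],[0,165],[24,165],[24,-24],[-80,-24],[-80,0]])/1e3
def cloud(c,T=None):
    K=c["intrinsics"];z=c["range_z"].astype(float);v,u=np.mgrid[:400,:640]
    p=np.stack([(u-K[0,2])*z/K[0,0],(v-K[1,2])*z/K[1,1],z],-1)
    w=(p-c["t"])@c["R"] if T is None else p@T[:3,:3].T+T[:3,3]
    w[z<=0]=np.nan
    return w
def place(P,x):
    c,s=np.cos(x[2]),np.sin(x[2]); return P@np.array([[c,s],[-s,c]])+x[:2]
def proj(c,X):
    p=(X@c["R"].T+c["t"])@c["intrinsics"].T; return p[:,:2]/p[:,2:]
def fit(mask,c,P,z,x0):
    "pose of polygon P at height z whose picture best covers mask (antialiased IoU)"
    S=4; m=cv2.resize(mask.astype(np.float32),None,fx=S,fy=S,interpolation=cv2.INTER_LINEAR)>.5
    def cost(x):
        q=proj(c,np.c_[place(P,x),np.full(len(P),z)])
        im=np.zeros(m.shape,np.uint8); cv2.fillPoly(im,[np.round(((q+.5)*S-.5)*16).astype(np.int32)],1,shift=4)
        im=im>0; return 1-(im&m).sum()/(im|m).sum()
    best=None
    for _ in range(3):
        r=minimize(cost,x0,method="Nelder-Mead",options=dict(initial_simplex=np.array(x0)+np.array([[0,0,0],[.01,0,0],[0,.01,0],[0,0,.15]]),xatol=1e-5,fatol=1e-5))
        x0=r.x
    return r.x,r.fun
E
python3 - <<'E'
from h import *
for n in("top","scene"):
    c=dict(np.load(n+"0.npz")); w=cloud(c)
    print(n,"campos",-c["R"].T@c["t"])
    z=w[...,2]; 
    for (u,v) in ([(222,140),(240,215),(215,145),(180,170),(297,152),(297,309),(403,208),(280,300),(270,118),(153,168)] if n=="top" else [(265,232),(200,215),(289,175),(360,285)]):
        print((u,v),np.round(w[v,u],3))
    reg=np.zeros(z.shape,bool)
    if n=="top": reg[115:260,140:285]=1
    else: reg[170:275,165:310]=1
    st=reg&(z>.031)&(z<.042); sp=reg&(z>.016)&(z<.028)
    m=np.zeros((400,640),np.uint8);m[st]=255;m[sp]=128
    cv2.imwrite(f"pics/m_{n}.png",np.hstack([cv2.resize(m[r0:r1,c0:c1],None,fx=3,fy=3,interpolation=0) for r0,r1,c0,c1 in [(110,280,130,310)]]))
    print("stone med",np.median(w[st],0),st.sum(),"stop",np.median(w[sp],0),sp.sum())
E
```

```text
top campos [ 0.42518895 -0.22184517  0.89363592]
(222, 140) [ 0.673 -0.029  0.021]
(240, 215) [ 0.511 -0.076  0.035]
(215, 145) [ 0.664 -0.013  0.013]
(180, 170) [0.606 0.057 0.02 ]
(297, 152) [ 0.649 -0.191  0.02 ]
(297, 309) [ 0.321 -0.196  0.015]
(403, 208) [ 0.527 -0.409  0.053]
(280, 300) [ 0.337 -0.16  -0.002]
(270, 118) [ 0.722 -0.131  0.025]
(153, 168) [ 0.614  0.122 -0.001]
stone med [ 0.51074372 -0.06910496  0.03518204] 3069 stop [ 0.64505089 -0.0023129   0.02119909] 1693
scene campos [0.01352242 0.05688746 0.69370175]
(265, 232) [ 0.499 -0.069  0.037]
(200, 215) [0.619 0.04  0.023]
(289, 175) [ 0.649 -0.191  0.02 ]
(360, 285) [ 0.309 -0.191  0.014]
stone med [ 0.50551976 -0.06835455  0.03652888] 2411 stop [ 0.62852219 -0.01328961  0.02209947] 1516
```

```bash
cat >> h.py <<'E'
def masks(c,w):
    z=w[...,2]; r=(w[...,0]>.38)&(w[...,0]<.78)&(w[...,1]>-.19)&(w[...,1]<.18)
    f=lambda m:max_comp(m)
    return f(r&(z>.030)&(z<.045)), f(r&(z>.014)&(z<.028))
def max_comp(m):
    n,l,s,_=cv2.connectedComponentsWithStats(m.astype(np.uint8)); 
    return l==1+np.argmax(s[1:,4])
def rel(xs,xp):
    "stone pose in the stop frame: mm, mm, deg"
    d=place((xs[:2]-xp[:2])[None],[0,0,-xp[2]])[0]*1e3
    return np.r_[d,np.degrees(xs[2]-xp[2])]
E
python3 - <<'E'
from h import *
for n in("top","scene"):
    c=dict(np.load(n+"0.npz")); w=cloud(c); st,sp=masks(c,w)
    xp=fit(sp,c,STOP,.022,[.67,-.045,.75]); print(n,"stop",np.round(xp[0],4),np.degrees(xp[0][2]),xp[1])
    res=[fit(st,c,STONE,.036,[.51,-.069,xp[0][2]-a]) for a in(.6,.85,1.1,1.35)]
    xs=min(res,key=lambda r:r[1]); print("stone",np.round(xs[0],4),np.degrees(xs[0][2]),xs[1],[round(r[1],3) for r in res],rel(xs[0],xp[0]))
    im=cv2.resize(c["color"][:,:,::-1],None,fx=3,fy=3)
    for P,x,z in((STOP,xp[0],.022),(STONE,xs[0],.036)):
        q=(proj(c,np.c_[place(P,x),np.full(6,z)])+.5)*3-.5
        cv2.polylines(im,[np.round(q).astype(int)],True,(0,0,255),1)
        cv2.circle(im,tuple(np.round(q[0]).astype(int)),4,(255,0,0),-1)
    cv2.imwrite(f"pics/f_{n}.png",im[330:780,400:900] if n=="top" else im[500:840,450:950])
a,b=cv2.imread("pics/f_top.png"),cv2.imread("pics/f_scene.png")
cv2.imwrite("pics/f.png",cv2.resize(np.vstack([a,b]),None,fx=.75,fy=.75))
E
```

```text
top stop [ 0.6703 -0.0198  0.839 ] 48.07002913012881 0.06090144130634012
stone [ 0.5086 -0.0665 -0.3199] -18.329424637942395 0.017869964100518554 [np.float64(0.018), np.float64(0.018), np.float64(0.019), np.float64(0.018)] [-142.764626     89.15581324  -66.39945377]
scene stop [ 0.6651 -0.0181  0.8535] 48.90361396002898 0.13065849252832662
stone [ 0.5045 -0.066  -0.3223] -18.465168033454326 0.02559904360933518 [np.float64(0.027), np.float64(0.027), np.float64(0.027), np.float64(0.026)] [-141.63720951   89.59465281  -67.36878199]
```

View pics/f.png

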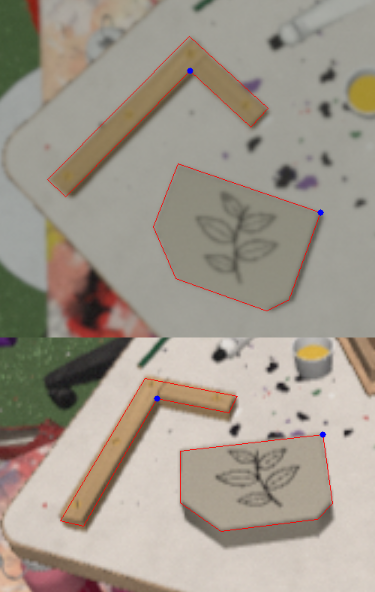

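Run:
```python
from h import *
from station import get_obs
o=get_obs(); q=o['tool_rot']; R=Ro.from_quat([q[1],q[2],q[3],q[0]]).as_matrix(); print(np.round(R,3)); print(o['eef_pos'])
# obstacles
G={}
for n in("top","scene"):
    w=cloud(dict(np.load(n+"0.npz"))).reshape(-1,3); w=w[(w[:,0]>.3)&(w[:,0]<.85)&(w[:,1]>-.36)&(w[:,1]<.25)&(w[:,2]>.05)&(w[:,2]<.6)]
    for p in w: k=tuple(np.floor(p[:2]/.03).astype(int)); G[k]=max(G.get(k,0),p[2])
for k in sorted(G): print(np.round(np.array(k)*.03,2),round(G[k],2),end=' ; ')
phi=np.radians(48.3); X=np.array([np.cos(phi),np.sin(phi),0]);Y=np.array([-X[1],X[0],0])
for s in(1,-1):
    T=np.c_[s*Y,[0,0,-1],-s*X]; print(s,"turn in tool deg",np.degrees(Ro.from_matrix(R.T@T).as_rotvec()))
```

```text
[[ 0.282 -0.    -0.959]
 [ 0.959 -0.002  0.282]
 [-0.002 -1.    -0.   ]]
[0.19014683 0.64710493 0.23041627]
[ 0.3  -0.36] 0.56 ; [ 0.51 -0.33] 0.22 ; [ 0.51 -0.3 ] 0.23 ; [ 0.51 -0.27] 0.2 ; [ 0.54 -0.33] 0.26 ; [ 0.54 -0.3 ] 0.27 ; [ 0.54 -0.27] 0.2 ; [ 0.57 -0.36] 0.15 ; [ 0.57 -0.33] 0.29 ; [ 0.57 -0.3 ] 0.29 ; [ 0.57 -0.27] 0.19 ; [ 0.6  -0.36] 0.15 ; [ 0.6  -0.33] 0.3 ; [ 0.6 -0.3] 0.3 ; [ 0.6  -0.27] 0.17 ; [ 0.63 -0.36] 0.15 ; [ 0.63 -0.33] 0.3 ; [ 0.63 -0.3 ] 0.3 ; [ 0.63 -0.27] 0.14 ; [ 0.66 -0.33] 0.3 ; [ 0.66 -0.3 ] 0.3 ; [ 0.66 -0.27] 0.13 ; [ 0.69 -0.33] 0.3 ; [ 0.69 -0.3 ] 0.3 ; [ 0.69 -0.27] 0.1 ; [ 0.72 -0.36] 0.29 ; [ 0.72 -0.33] 0.29 ; [ 0.72 -0.3 ] 0.29 ; [ 0.72 -0.27] 0.09 ; [ 0.75 -0.36] 0.27 ; [ 0.75 -0.33] 0.28 ; [ 0.75 -0.3 ] 0.28 ; [ 0.75 -0.27] 0.07 ; [ 0.78 -0.33] 0.25 ; [ 0.78 -0.3 ] 0.25 ; [ 0.78 -0.21] 0.13 ; [ 0.78 -0.18] 0.18 ; [ 0.78 -0.15] 0.13 ; [ 0.81 -0.3 ] 0.19 ; [ 0.81 -0.24] 0.13 ; [ 0.81 -0.21] 0.26 ; [ 0.81 -0.18] 0.2 ; [ 0.81 -0.15] 0.2 ; [ 0.84 -0.24] 0.13 ; [ 0.84 -0.21] 0.21 ; [ 0.84 -0.18] 0.18 ; [ 0.84 -0.15] 0.16 ; 1 turn in tool deg [-4.92976433e-02 -6.46744492e+01 -8.79815897e-02]
-1 turn in tool deg [ 9.93220175e-02  1.15325504e+02 -5.56518859e-02]
```

Call:
{"fn": "play_rows", "kwargs": {"gripper": 0, "increments": [[[0,0,0],[0,-6.47,0]],[[0,0,0],[0,-6.47,0]],[[0,0,0],[0,-6.47,0]],[[0,0,0],[0,-6.47,0]],[[0,0,0],[0,-6.47,0]],[[0,0,0],[0,-6.47,0]],[[0,0,0],[0,-6.47,0]],[[0,0,0],[0,-6.47,0]],[[0,0,0],[0,-6.47,0]],[[0,0,0],[0,-6.47,0]],[[0,0,0],[0,0,0]]]}}

```text
t: 1.02
eef_pos: [0.1904, 0.6472, 0.2307]
tool_rot: [0.25, -0.25, -0.661, 0.662]
contact_force: [-0.3, 0.3, 0.1]
gripper_width: 0.002
```

Call:
{"fn": "play_rows", "kwargs": {"increments": [[[-0.028,0,0.0035],[0,0,0]],[[-0.028,0,0.0035],[0,0,0]],[[-0.028,0,0.0035],[0,0,0]],[[-0.028,0,0.0035],[0,0,0]],[[-0.028,0,0.0035],[0,0,0]],[[-0.028,0,0.0035],[0,0,0]],[[-0.028,0,0.0035],[0,0,0]],[[-0.028,0,0.0035],[0,0,0]],[[-0.028,0,0.0035],[0,0,0]],[[-0.028,0,0.0035],[0,0,0]],[[-0.028,0,0.0035],[0,0,0]],[[-0.028,0,0.0035],[0,0,0]],[[-0.028,0,0.0035],[0,0,0]],[[-0.028,0,0.0035],[0,0,0]],[[0,0,0],[0,0,0]]]}}

```text
t: 2.27
eef_pos: [0.4551, 0.3443, 0.2311]
tool_rot: [0.255, -0.257, -0.658, 0.66]
contact_force: [0.4, 0.2, 0.3]
gripper_width: -0.002
```

Call:
{"fn": "play_rows", "kwargs": {"increments": [[[-0.027,0,0.0245],[0,0,0]],[[-0.027,0,0.0245],[0,0,0]],[[-0.027,0,0.0245],[0,0,0]],[[-0.027,0,0.0245],[0,0,0]],[[-0.027,0,0.0245],[0,0,0]],[[-0.027,0,0.0245],[0,0,0]],[[-0.027,0,0.0245],[0,0,0]],[[-0.027,0,0.0245],[0,0,0]],[[-0.027,0,0.0245],[0,0,0]],[[-0.027,0,0.0245],[0,0,0]],[[-0.027,0,0.0245],[0,0,0]],[[-0.027,0,0.0245],[0,0,0]],[[-0.027,0,0.0245],[0,0,0]],[[-0.027,0,0.0245],[0,0,0]],[[0,0,0],[0,0,0]]]}}

```text
t: 3.52
eef_pos: [0.5042, -0.1653, 0.2316]
tool_rot: [0.255, -0.257, -0.658, 0.66]
contact_force: [-0.4, -0.9, -0.5]
gripper_width: -0.004
```

```bash
cat > st.py <<'E'
import sys
from h import *
from station import get_obs, read_camera
XP=np.array([.668,-.019,np.radians(48.3)])   # stop, base frame
REF=dict(top=np.array([.6703,-.0198,.839]),scene=np.array([.6651,-.0181,.8535-.009]))
def tool():
    o=get_obs(); q=o['tool_rot']; R=Ro.from_quat([q[1],q[2],q[3],q[0]]).as_matrix()
    p=o['eef_pos']; s=place((p[:2]-XP[:2])[None],[0,0,-XP[2]])[0]*1e3
    a=np.degrees(np.arctan2(-R[0,0],R[1,0]))
    print("t %.1f tool in stop mm"%o['t'],np.round(s,1),"z %.1f yaw err %.2f"%(p[2]*1e3,a-np.degrees(XP[2])),"F",np.round(o['contact_force'],1),"world",np.round(p,3))
    return s
def stone(guess,names=("top","scene"),save=None):
    for n in names:
        c=read_camera(n); w=cloud(c); st,_=masks(c,w); r=REF[n]
        g=place(np.array([guess[:2]])/1e3,r)[0]
        x,f=fit(st,c,STONE,.036,[g[0],g[1],r[2]+np.radians(guess[2])])
        print(n,"stone in stop",np.round(rel(x,r),1),"iou err %.3f"%f)
        if save: cv2.imwrite(f"pics/{save}_{n}.png",cv2.resize(c["color"][100:300,120:420,::-1],None,fx=2.5,fy=2.5))
tool()
if len(sys.argv)>3: stone([float(v) for v in sys.argv[1:4]],save=sys.argv[4] if len(sys.argv)>4 else None)
E
python3 st.py -142 89 -67
```

```text
t 3.5 tool in stop mm [-218.2   25. ] z 231.6 yaw err -0.74 F [-0.4 -0.9 -0.5] world [ 0.504 -0.165  0.232]Traceback (most recent call last):
  File "st.py", line 20, in <module>
    if len(sys.argv)>3: stone([float(v) for v in sys.argv[1:4]],save=sys.argv[4] if len(sys.argv)>4 else None)
                        ~~~~~^^^^^^^^^^^^^^^^^^^^^^^^^^^^^^^^^^^^^^^^^^^^^^^^^^^^^^^^^^^^^^^^^^^^^^^^^^^^^^^^^
  File "st.py", line 14, in stone
    c=read_camera(n); w=cloud(c); st,_=masks(c,w); r=REF[n]
                                       ~~~~~^^^^^
  File "h.py", line 31, in masks
    return f(r&(z>.030)&(z<.045)), f(r&(z>.014)&(z<.028))
           ~^^^^^^^^^^^^^^^^^^^^^
  File "h.py", line 30, in <lambda>
    f=lambda m:max_comp(m)
               ~~~~~~~~^^^
  File "h.py", line 34, in max_comp
    return l==1+np.argmax(s[1:,4])
                ~~~~~~~~~^^^^^^^^^
    return _wrapfunc(a, 'argmax', axis=axis, out=out, **kwds)
    return bound(*args, **kwds)
ValueError: attempt to get argmax of an empty sequence
```

Call:
{"fn": "play_rows", "kwargs": {"increments": [[[-0.007,0,-0.003],[0,0,0]],[[-0.007,0,-0.003],[0,0,0]],[[0,0.024,0],[0,0,0]],[[0,0.024,0],[0,0,0]],[[0,0.024,0],[0,0,0]],[[0,0.024,0],[0,0,0]],[[0,0.024,0],[0,0,0]],[[0,0.024,0],[0,0,0]],[[0,0.024,0],[0,0,0]],[[0,0.024,0],[0,0,0]],[[0,0.012,0],[0,0,0]],[[0,0.011,0],[0,0,0]],[[0,0,0],[0,0,0]]]}}

```text
t: 4.65
eef_pos: [0.5187, -0.1608, 0.0146]
tool_rot: [0.252, -0.25, -0.661, 0.661]
contact_force: [0.7, -0.3, 1.0]
gripper_width: 0.003
```

```bash
python3 - <<'E'
s=open('st.py').read()
s=s.replace('        c=read_camera(n); w=cloud(c); st,_=masks(c,w); r=REF[n]\n','''        o=get_obs(); c=read_camera(n); r=REF.get(n,XP)
        if n=="wrist":
            q=o['tool_rot']; T=np.eye(4); T[:3,:3]=Ro.from_quat([q[1],q[2],q[3],q[0]]).as_matrix(); T[:3,3]=o['eef_pos']
            W=T@c["hand_eye"]; c["R"]=W[:3,:3].T; c["t"]=-c["R"]@W[:3,3]
        w=cloud(c)
        try: st,_=masks(c,w)
        except ValueError: print(n,"blocked"); st=None
        if save: cv2.imwrite(f"pics/{save}_{n}.png",c["color"][:,:,::-1])
        if st is None: continue
''').replace('''        if save: cv2.imwrite(f"pics/{save}_{n}.png",cv2.resize(c["color"][100:300,120:420,::-1],None,fx=2.5,fy=2.5))
''','').replace('names=("top","scene")','names=("top","scene","wrist")')
open('st.py','w').write(s)
E
python3 st.py -142 89 -67 a; python3 -c "
import cv2,numpy as np
cv2.imwrite('pics/a.png',cv2.resize(np.vstack([cv2.imread('pics/a_%s.png'%n) for n in('top','scene','wrist')]),(320,600)))"
```

```text
t 4.7 tool in stop mm [-205.2   17.1] z 14.6 yaw err 0.09 F [ 0.7 -0.3  1. ] world [ 0.519 -0.161  0.015]
top stone in stop [-142.   89.  -67.] iou err 1.000
scene stone in stop [-140.    90.2  -70.6] iou err 0.313
wrist stone in stop [-144.8   88.1  -66.4] iou err 0.708
```

View pics/a.png

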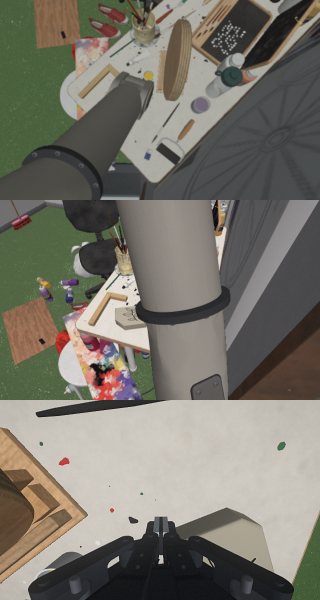

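Call:
{"fn": "play_rows", "kwargs": {"increments": [[[0.0021,0,-0.0045],[0,0,0]],[[0.0021,0,-0.0045],[0,0,0]],[[0.0021,0,-0.0045],[0,0,0]],[[0.0024,0,-0.0044],[0,0,0]],[[0.0026,0,-0.0043],[0,0,0]],[[0.0028,0,-0.0042],[0,0,0]],[[0,0,0],[0,0,0]]]}}

```text
t: 5.38
eef_pos: [0.5278, -0.1331, 0.0174]
tool_rot: [-0.25, 0.253, 0.661, -0.661]
contact_force: [1.1, -3.0, 1.6]
gripper_width: -0.003
```

```bash
python3 - <<'E'
s=open('h.py').read()
s=s.replace('def fit(mask,c,P,z,x0):','def fit(mask,c,P,z,x0,valid=None):').replace('    def cost(x)','''    v=np.ones(m.shape,bool) if valid is None else cv2.resize(valid.astype(np.uint8),None,fx=S,fy=S,interpolation=0)>0
    m&=v
    def cost(x)''').replace('im=im>0; return 1-(im&m).sum()/(im|m).sum()','im=(im>0)&v; return 1-(im&m).sum()/max(1,(im|m).sum())')
open('h.py','w').write(s)
s=open('st.py').read()
s=s.replace('''x,f=fit(st''','''v=w[...,2]<.047
        v=cv2.erode(v.astype(np.uint8),np.ones((3,3)))>0
        x,f=fit(st''').replace('np.radians(guess[2])])','np.radians(guess[2])],v)').replace('"iou err %.3f"%f)','"iou err %.3f n %d"%(f,(st&v).sum()))')
open('st.py','w').write(s)
E
python3 st.py -130 95 -55 b
```

```text
t 5.4 tool in stop mm [-178.4   28.8] z 17.4 yaw err 0.04 F [ 1.1 -3.   1.6] world [ 0.528 -0.133  0.017]
top stone in stop [-128.   107.3  -57.8] iou err 0.046 n 74
scene stone in stop [-128.1  105.   -60.8] iou err 0.028 n 1469
wrist stone in stop [-129.3  104.4  -59.7] iou err 0.029 n 12479
```

Call:
{"fn": "play_rows", "kwargs": {"increments": [[[-0.003,0.001,0.004],[0,0,0]],[[-0.006,0.001,-0.001],[0,0,0]],[[0.0005,0,-0.005],[0,0,0]],[[0.0005,0,-0.005],[0,0,0]],[[0.0005,0,-0.005],[0,0,0]],[[0.0005,0,-0.005],[0,0,0]],[[0.0005,0,-0.005],[0,0,0]],[[0.0005,0,-0.005],[0,0,0]],[[0,0,0],[0,0,0]]]}}

```text
t: 6.28
eef_pos: [0.5497, -0.1151, 0.0143]
tool_rot: [-0.251, 0.251, 0.661, -0.661]
contact_force: [-0.0, -3.0, -0.5]
gripper_width: 0.001
```

```bash
python3 st.py -118 108 -48 c
```

```text
t 6.3 tool in stop mm [-150.4   24.4] z 14.3 yaw err 0.12 F [-0.  -3.  -0.5] world [ 0.55  -0.115  0.014]
top stone in stop [-117.8  115.   -47.5] iou err 0.017 n 542
scene stone in stop [-118.5  113.8  -49.4] iou err 0.027 n 1332
wrist stone in stop [-118.9  112.9  -48.8] iou err 0.029 n 22781
```

Call:
{"fn": "play_rows", "kwargs": {"increments": [[[-0.004,0,0.006],[0,0,0]],[[-0.004,0,0.006],[0,0,0]],[[0,-0.023,0],[0,0,0]],[[0,-0.024,0],[0,0,0]],[[0,-0.024,0],[0,0,0]],[[0.025,0,0.008],[0,0,0]],[[0.025,0,0.008],[0,0,0]],[[0.025,0,0.008],[0,0,0]],[[0.025,0,0.008],[0,0,0]],[[0.025,0,0.007],[0,0,0]],[[0,0,0],[0,0,0]]]}}

```text
t: 7.35
eef_pos: [0.4215, -0.0761, 0.0847]
tool_rot: [0.254, -0.249, -0.661, 0.661]
contact_force: [0.2, 0.5, -0.1]
gripper_width: 0.009
```

```bash
python3 st.py -118 113 -49 d
```

```text
t 7.3 tool in stop mm [-206.6  146.1] z 84.7 yaw err 0.03 F [ 0.2  0.5 -0.1] world [ 0.421 -0.076  0.085]
top stone in stop [-118.8  114.9  -48.5] iou err 0.016 n 1966
scene stone in stop [-118.5  113.5  -49.8] iou err 0.026 n 1847
wrist stone in stop [-119.2  116.4  -48.6] iou err 0.100 n 2913
```

Call:
{"fn": "play_rows", "kwargs": {"increments": [[[-0.002,0.0175,-0.001],[0,0,0]],[[0,0.0175,0],[0,0,0]],[[0,0.0175,0],[0,0,0]],[[0,0.0165,0],[0,0,0]],[[-0.0045,0,-0.0015],[0,0,0]],[[-0.0045,0,-0.0015],[0,0,0]],[[-0.0045,0,-0.0015],[0,0,0]],[[-0.0045,0,-0.0015],[0,0,0]],[[-0.0045,0,-0.0018],[0,0,0]],[[-0.0045,0,-0.0018],[0,0,0]],[[0,0,0],[0,0,0]]]}}

```text
t: 8.42
eef_pos: [0.4573, -0.089, 0.0167]
tool_rot: [-0.251, 0.252, 0.661, -0.661]
contact_force: [-1.3, -1.8, -1.3]
gripper_width: 0.001
```

```bash
python3 st.py -115 108 -45 e
```

```text
t 8.4 tool in stop mm [-192.5  110.8] z 16.7 yaw err -0.01 F [-1.3 -1.8 -1.3] world [ 0.457 -0.089  0.017]
top stone in stop [-112.6  109.7  -40.3] iou err 0.031 n 545
scene stone in stop [-112.1  108.   -40.6] iou err 0.024 n 1472
wrist stone in stop [-115.  108.  -45.] iou err 1.000 n 733
```

Call:
{"fn": "play_rows", "kwargs": {"increments": [[[-0.0044,0,-0.0024],[0,0,0]],[[-0.0043,0,-0.0026],[0,0,0]],[[-0.0042,0,-0.0028],[0,0,0]],[[-0.004,0,-0.003],[0,0,0]],[[-0.0039,0,-0.0031],[0,0,0]],[[-0.0038,0,-0.0033],[0,0,0]],[[-0.0036,0,-0.0034],[0,0,0]],[[0,0,0],[0,0,0]]]}}

```text
t: 9.23
eef_pos: [0.4911, -0.0925, 0.0164]
tool_rot: [0.252, -0.252, -0.661, 0.661]
contact_force: [-2.1, -2.7, 0.4]
gripper_width: -0.001
```

```bash
python3 st.py -103 97 -25 f
```

```text
t 9.2 tool in stop mm [-172.6   83.2] z 16.4 yaw err -0.01 F [-2.1 -2.7  0.4] world [ 0.491 -0.093  0.016]
top stone in stop [-102.   100.7  -20. ] iou err 0.096 n 32
scene stone in stop [-96.6 100.1 -23.7] iou err 0.020 n 1556
wrist stone in stop [-103.   97.  -25.] iou err 1.000 n 950
```

Call:
{"fn": "play_rows", "kwargs": {"increments": [[[-0.0035,0,-0.0036],[0,0,0]],[[-0.0033,0,-0.0038],[0,0,0]],[[-0.003,0,-0.004],[0,0,0]],[[-0.0027,0,-0.0042],[0,0,0]],[[-0.0024,0,-0.0044],[0,0,0]],[[-0.002,0,-0.0046],[0,0,0]],[[0,0,0],[0,0,0]]]}}

```text
t: 9.97
eef_pos: [0.5207, -0.0847, 0.0164]
tool_rot: [-0.251, 0.252, 0.661, -0.661]
contact_force: [-0.7, -2.5, 0.3]
gripper_width: 0.004
```

```bash
python3 st.py -83 93 -5 g
```

```text
t 10.0 tool in stop mm [-147.    66.3] z 16.4 yaw err 0.03 F [-0.7 -2.5  0.3] world [ 0.521 -0.085  0.016]
top stone in stop [-83.  93.  -5.] iou err 1.000 n 46
scene stone in stop [-79.5  98.6  -9.1] iou err 0.019 n 1618
wrist stone in stop [-83.  93.  -5.] iou err 1.000 n 1305
```

Call:
{"fn": "play_rows", "kwargs": {"gripper": 0.05, "increments": [[[0,0,0.008],[0,0,0]],[[0,0.001,0.008],[0,0,0]],[[0.006,0.001,0.004],[0,0,0]],[[0.008,0.001,0],[0,0,0]],[[0.008,0.001,0],[0,0,0]],[[0,0,0],[0,0,0]],[[0,0,0],[0,0,0]]]}}

```text
t: 10.7
eef_pos: [0.4897, -0.0839, 0.0122]
tool_rot: [-0.251, 0.251, 0.661, -0.661]
contact_force: [0.3, 0.3, 0.2]
gripper_width: 0.588
```

Call:
{"fn": "play_rows", "kwargs": {"increments": [[[0,0,-0.0047],[0,0,0]],[[0,0,-0.0047],[0,0,0]],[[0,0,-0.0047],[0,0,0]],[[0,0,-0.0047],[0,0,0]],[[0,0,-0.0047],[0,0,0]],[[0,0,-0.0047],[0,0,0]],[[0,0,-0.0047],[0,0,0]],[[0,0,-0.0047],[0,0,0]],[[0,0,-0.0047],[0,0,0]],[[0,0,-0.0047],[0,0,0]],[[0,0,0],[0,0,0]]]}}

```text
t: 11.62
eef_pos: [0.5219, -0.0508, 0.0123]
tool_rot: [0.252, -0.252, -0.66, 0.661]
contact_force: [-0.7, -3.1, 0.4]
gripper_width: 0.585
```

```bash
python3 st.py -60 96 -1 hh
```

```text
t 11.6 tool in stop mm [-120.9   87.9] z 12.3 yaw err -0.04 F [-0.7 -3.1  0.4] world [ 0.522 -0.051  0.012]
top stone in stop [-57.  106.9  -1.6] iou err 0.020 n 43
scene stone in stop [-60.6 106.3  -0.2] iou err 0.019 n 1305
wrist stone in stop [-62.8 104.   -0.3] iou err 0.320 n 5895
```

View pics/hh_scene.png

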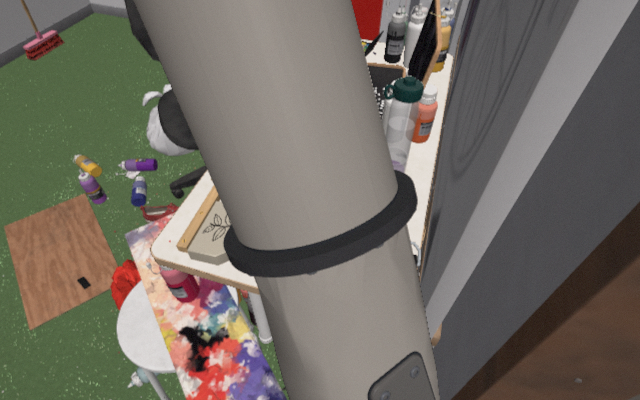

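Call:
{"fn": "play_rows", "kwargs": {"gripper": 0, "increments": [[[0,0,0.008],[0,0,0]],[[0,0,0.007],[0,0,0]],[[0,-0.025,0],[0,0,0]],[[0,-0.025,0],[0,0,0]],[[0,-0.025,0],[0,0,0]],[[0.0195,0,-0.0133],[0,0,0]],[[0.0195,0,-0.0133],[0,0,0]],[[0.0195,0,-0.0133],[0,0,0]],[[0.0195,0,-0.0133],[0,0,0]],[[0.0195,0,-0.0133],[0,0,0]],[[0.0195,0,-0.0133],[0,0,0]],[[0,0,0],[0,0,0]]]}}

```text
t: 12.77
eef_pos: [0.4753, 0.0813, 0.0872]
tool_rot: [-0.25, 0.249, 0.662, -0.661]
contact_force: [-0.4, 0.5, 0.2]
gripper_width: -0.001
```

```bash
python3 st.py -60 105 -1 i
```

```text
t 12.8 tool in stop mm [-53.3 210.6] z 87.2 yaw err 0.41 F [-0.4  0.5  0.2] world [0.475 0.081 0.087]
top stone in stop [-61.5 106.7   0.3] iou err 0.017 n 2936
scene blocked
wrist stone in stop [-59.6 107.7   0.2] iou err 0.008 n 23163
```

Call:
{"fn": "play_rows", "kwargs": {"increments": [[[0,0.018,0],[0,0,0]],[[0,0.018,0],[0,0,0]],[[0,0.018,0],[0,0,0]],[[0,0.018,0],[0,0,0]],[[-0.0045,0,0],[0,0,0]],[[-0.0045,0,0],[0,0,0]],[[-0.0045,0,0],[0,0,0]],[[-0.0045,0,0],[0,0,0]],[[-0.0045,0,0],[0,0,0]],[[-0.0045,0,0],[0,0,0]],[[-0.0045,0,0],[0,0,0]],[[0,0,0],[0,0,0]]]}}

```text
t: 13.92
eef_pos: [0.5005, 0.0557, 0.0161]
tool_rot: [-0.252, 0.251, 0.661, -0.661]
contact_force: [-2.3, 3.3, 0.1]
gripper_width: -0.002
```

```bash
python3 st.py -60 90 0 j
```

```text
t 13.9 tool in stop mm [-55.6 174.7] z 16.1 yaw err 0.03 F [-2.3  3.3  0.1] world [0.501 0.056 0.016]
top stone in stop [-60.8  91.3  -0.4] iou err 0.013 n 2535
scene blocked
wrist stone in stop [-59.6  92.   -0. ] iou err 0.031 n 41923
```

Call:
{"fn": "play_rows", "kwargs": {"increments": [[[-0.0045,0,0],[0,0,0]],[[-0.0045,0,0],[0,0,0]],[[-0.0045,0,0],[0,0,0]],[[-0.003,0,0],[0,0,0]],[[0,0,0],[0,0,0]]]}}

```text
t: 14.48
eef_pos: [0.5125, 0.0453, 0.0157]
tool_rot: [-0.252, 0.251, 0.661, -0.661]
contact_force: [-4.2, 4.1, 4.2]
gripper_width: -0.0
```

```bash
python3 st.py -60 75 0 k
```

```text
t 14.5 tool in stop mm [-55.4 158.8] z 15.7 yaw err 0.06 F [-4.2  4.1  4.2] world [0.513 0.045 0.016]
top stone in stop [-60.9  75.6  -0.3] iou err 0.017 n 2454
scene blocked
wrist stone in stop [-59.5  76.5  -0.1] iou err 0.031 n 42363
```

Call:
{"fn": "play_rows", "kwargs": {"gripper": 0.05, "increments": [[[0.006,0,0],[0,0,0]],[[0.006,0,0],[0,0,0]],[[0,-0.025,0],[0,0,0]],[[0,-0.025,0],[0,0,0]],[[0,-0.025,0],[0,0,0]],[[-0.021,0,0.016],[0,0,0]],[[-0.021,0,0.016],[0,0,0]],[[-0.021,0,0.016],[0,0,0]],[[-0.021,0,0.016],[0,0,0]],[[-0.021,0,0.016],[0,0,0]],[[0,0.02,0],[0,0,0]],[[0,0.02,0],[0,0,0]],[[0,0.02,0],[0,0,0]],[[0,0.018,0],[0,0,0]],[[0,0,0],[0,0,0]]]}}

```text
t: 15.88
eef_pos: [0.5275, -0.0777, 0.0098]
tool_rot: [0.253, -0.251, -0.66, 0.661]
contact_force: [-0.8, 0.2, 0.5]
gripper_width: 0.586
```

Call:
{"fn": "play_rows", "kwargs": {"increments": [[[0,0,-0.0045],[0,0,0]],[[0,0,-0.0045],[0,0,0]],[[0,0,-0.0045],[0,0,0]],[[0,0,-0.0045],[0,0,0]],[[0,0,-0.003],[0,0,0]],[[0,0,0],[0,0,0]]]}}

```text
t: 16.38
eef_pos: [0.5428, -0.0629, 0.0133]
tool_rot: [0.252, -0.252, -0.66, 0.661]
contact_force: [-4.4, -4.6, 3.9]
gripper_width: 0.585
```

```bash
python3 st.py -53 76 0 l
```

```text
t 16.4 tool in stop mm [-116.1   64.3] z 13.3 yaw err -0.03 F [-4.4 -4.6  3.9] world [ 0.543 -0.063  0.013]
top stone in stop [-50.7  75.5  -1. ] iou err 0.029 n 43
scene stone in stop [-55.9  74.8   0.1] iou err 0.019 n 1094
wrist stone in stop [-57.9  79.2  -0.3] iou err 0.314 n 5907
```

Call:
{"fn": "play_rows", "kwargs": {"increments": [[[0,0,-0.0015],[0,0,0]],[[0,0,-0.0015],[0,0,0]],[[0,0,-0.0015],[0,0,0]],[[0,0,-0.001],[0,0,0]],[[0,0,0],[0,0,0]]]}}

```text
t: 16.95
eef_pos: [0.5456, -0.0597, 0.0133]
tool_rot: [0.252, -0.252, -0.66, 0.662]
contact_force: [-5.2, -5.8, 5.5]
gripper_width: 0.587
```

Call:
{"fn": "play_rows", "kwargs": {"increments": [[[0,0,-0.001],[0,0,0]],[[0,0,-0.001],[0,0,0]],[[0,0,0],[0,0,0]]]}}

```text
t: 17.2
eef_pos: [0.5465, -0.0586, 0.0132]
tool_rot: [0.253, -0.252, -0.659, 0.662]
contact_force: [-6.6, -8.0, 6.3]
gripper_width: 0.584
```

Call:
{"fn": "play_rows", "kwargs": {"increments": [[[0,0,-0.001],[0,0,0]],[[0,0,-0.001],[0,0,0]],[[0,0,-0.001],[0,0,0]],[[0,0,0],[0,0,0]]]}}

```text
t: 17.53
eef_pos: [0.5464, -0.0585, 0.0131]
tool_rot: [0.254, -0.251, -0.658, 0.663]
contact_force: [-11.5, -12.2, 12.4]
gripper_width: 0.587
```

```bash
python3 st.py -50 76 0 m
```

```text
t 17.5 tool in stop mm [-110.3   64.5] z 13.1 yaw err -0.18 F [-11.5 -12.2  12.4] world [ 0.546 -0.058  0.013]
top stone in stop [-51.5  75.6  -1.2] iou err 0.017 n 51
scene stone in stop [-50.1  74.8  -0. ] iou err 0.019 n 991
wrist stone in stop [-52.1  79.5  -0.4] iou err 0.312 n 5885
```

Call:
{"fn": "play_rows", "kwargs": {"gripper": 0, "increments": [[[0,0,0.009],[0,0,0]],[[0,0,0.009],[0,0,0]],[[0,-0.025,0],[0,0,0]],[[0,-0.025,0],[0,0,0]],[[0,-0.025,0],[0,0,0]],[[0.018,0,-0.0137],[0,0,0]],[[0.018,0,-0.0137],[0,0,0]],[[0.018,0,-0.0137],[0,0,0]],[[0.018,0,-0.0137],[0,0,0]],[[0.018,0,-0.0137],[0,0,0]],[[0.018,0,-0.0137],[0,0,0]],[[0,0,0],[0,0,0]]]}}

```text
t: 18.68
eef_pos: [0.5118, 0.0722, 0.0879]
tool_rot: [-0.249, 0.249, 0.663, -0.661]
contact_force: [0.2, 0.6, -0.2]
gripper_width: -0.003
```

```bash
python3 st.py -50 75 0 n
```

```text
t 18.7 tool in stop mm [-35.8 177.3] z 87.9 yaw err 0.44 F [ 0.2  0.6 -0.2] world [0.512 0.072 0.088]
top stone in stop [-50.4  75.6  -0.5] iou err 0.011 n 2903
scene blocked
wrist stone in stop [-49.   76.2   0.1] iou err 0.009 n 23548
```

View pics/n_wrist.png

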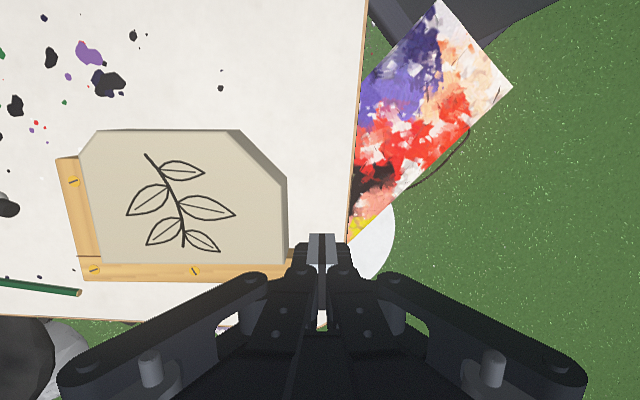

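Call:
{"fn": "play_rows", "kwargs": {"increments": [[[0,0.018,0.002],[0,0,0]],[[0,0.018,0],[0,0,0]],[[0,0.018,0],[0,0,0]],[[0,0.018,0],[0,0,0]],[[-0.0045,0,0],[0,0,0]],[[-0.0045,0,0],[0,0,0]],[[-0.0035,0,0],[0,0,0]],[[0,0,0],[0,0,0]]]}}

```text
t: 19.5
eef_pos: [0.5217, 0.0553, 0.0164]
tool_rot: [-0.251, 0.253, 0.661, -0.66]
contact_force: [0.0, -0.2, 0.5]
gripper_width: -0.002
```

Call:
{"fn": "play_rows", "kwargs": {"increments": [[[-0.0015,0,0],[0,0,0]],[[-0.0015,0,0],[0,0,0]],[[-0.0015,0,0],[0,0,0]],[[-0.0015,0,0],[0,0,0]],[[0,0,0],[0,0,0]]]}}

```text
t: 19.92
eef_pos: [0.5228, 0.0546, 0.0157]
tool_rot: [-0.252, 0.249, 0.661, -0.661]
contact_force: [-6.6, 5.2, 7.2]
gripper_width: -0.003
```

```bash
python3 st.py -50 72 0 o
```

```text
t 19.9 tool in stop mm [-41.6 157.4] z 15.7 yaw err 0.15 F [-6.6  5.2  7.2] world [0.523 0.055 0.016]
top stone in stop [-50.2  74.4  -0.4] iou err 0.014 n 2484
scene blocked
wrist stone in stop [-49.  75.   0.] iou err 0.028 n 44141
```

Call:
{"fn": "play_rows", "kwargs": {"increments": [[[-0.0015,0,0],[0,0,0]],[[-0.0015,0,0],[0,0,0]],[[-0.0015,0,0],[0,0,0]],[[0,0,0],[0,0,0]]]}}

```text
t: 20.4
eef_pos: [0.5259, 0.0521, 0.0157]
tool_rot: [-0.252, 0.249, 0.662, -0.661]
contact_force: [-7.1, 7.3, 8.4]
gripper_width: 0.002
```

Call:
{"fn": "play_rows", "kwargs": {"increments": [[[-0.001,0,0],[0,0,0]],[[-0.001,0,0],[0,0,0]],[[0,0,0],[0,0,0]]]}}

```text
t: 20.65
eef_pos: [0.5259, 0.052, 0.0156]
tool_rot: [-0.253, 0.248, 0.662, -0.661]
contact_force: [-11.3, 10.6, 12.5]
gripper_width: -0.0
```

```bash
python3 st.py -50 70 0 p
```

```text
t 20.6 tool in stop mm [-41.5 153.3] z 15.6 yaw err 0.24 F [-11.3  10.6  12.5] world [0.526 0.052 0.016]
top stone in stop [-50.5  70.3  -0.2] iou err 0.016 n 2448
scene blocked
wrist stone in stop [-49.   70.8  -0.2] iou err 0.029 n 44264
```

Call:
{"fn": "play_rows", "kwargs": {"increments": [[[0.006,0,0],[0,0,0]],[[0.008,0,0],[0,0,0]],[[0,-0.02,0],[0,0,0]],[[0,-0.025,0],[0,0,0]],[[0,-0.025,0],[0,0,0]],[[0,-0.03,0.015],[0,0,0]],[[0,-0.03,0.015],[0,0,0]],[[0,-0.02,0.015],[0,0,0]],[[0,0,0.015],[0,0,0]],[[0,0,0],[0,0,0]],[[0,0,0],[0,0,0]],[[0,0,0],[0,0,0]]]}}

```text
t: 21.8
eef_pos: [0.479, 0.0131, 0.1645]
tool_rot: [0.252, -0.251, -0.661, 0.661]
contact_force: [-0.3, 1.1, 0.1]
gripper_width: -0.002
```

```bash
python3 st.py -50 70 0 q
python3 - <<'E'
import cv2
im=cv2.imread('pics/q_wrist.png'); print(im.shape); cv2.imwrite('pics/q_w2.png',cv2.resize(im,(800,500)))
E
```

```text
t 21.8 tool in stop mm [-101.8  162.5] z 164.5 yaw err 0.04 F [-0.3  1.1  0.1] world [0.479 0.013 0.165]
top stone in stop [-50.4  70.5  -0.2] iou err 0.012 n 2687
scene stone in stop [-50.3  70.2  -0.7] iou err 0.024 n 1050
wrist stone in stop [-49.8  71.3   0.1] iou err 0.009 n 10182
(400, 640, 3)
```

View pics/q_w2.png

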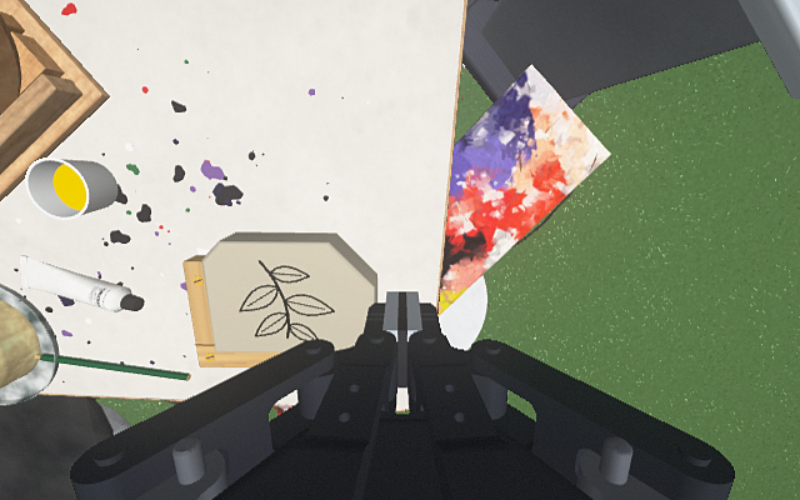

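Call:
{"fn": "play_rows", "kwargs": {"gripper": 0.05, "increments": [[[-0.02,0,0.006],[0,0,0]],[[-0.021,0,0.006],[0,0,0]],[[-0.021,0,0.006],[0,0,0]],[[-0.021,0,0.006],[0,0,0]],[[-0.02,0,0.006],[0,0,0]],[[0,0.025,0],[0,0,0]],[[0,0.025,0],[0,0,0]],[[0,0.025,0],[0,0,0]],[[0,0.025,0],[0,0,0]],[[0,0.025,0],[0,0,0]],[[0,0.02,0],[0,0,0]],[[0,0.007,0],[0,0,0]],[[0,0,0],[0,0,0]],[[0,0,-0.004],[0,0,0]],[[0,0,-0.004],[0,0,0]],[[0,0,-0.003],[0,0,0]],[[0,0,-0.002],[0,0,0]],[[0,0,0],[0,0,0]]]}}

```text
t: 23.45
eef_pos: [0.5459, -0.0678, 0.0142]
tool_rot: [-0.251, 0.252, 0.661, -0.661]
contact_force: [0.3, 0.4, 0.5]
gripper_width: 0.586
```

```bash
python3 st.py
```

```text
t 23.4 tool in stop mm [-117.7   58.7] z 14.2 yaw err 0.08 F [0.3 0.4 0.5] world [ 0.546 -0.068  0.014]
```

Call:
{"fn": "play_rows", "kwargs": {"increments": [[[0,0,-0.002],[0,0,0]],[[0,0,-0.002],[0,0,0]],[[0,0,-0.0015],[0,0,0]],[[0,0,-0.001],[0,0,0]],[[0,0,-0.001],[0,0,0]],[[0,0,0],[0,0,0]]]}}

```text
t: 23.95
eef_pos: [0.5499, -0.0628, 0.0133]
tool_rot: [-0.251, 0.251, 0.661, -0.661]
contact_force: [0.2, -0.4, -0.0]
gripper_width: 0.584
```

Call:
{"fn": "play_rows", "kwargs": {"increments": [[[0,0,-0.001],[0,0,0]],[[0,0,-0.001],[0,0,0]],[[0,0,-0.001],[0,0,0]],[[0,0,0],[0,0,0]]]}}

```text
t: 24.28
eef_pos: [0.5503, -0.0624, 0.0132]
tool_rot: [0.253, -0.251, -0.66, 0.661]
contact_force: [-4.4, -4.4, 4.1]
gripper_width: 0.587
```

```bash
python3 st.py
```

```text
t 24.3 tool in stop mm [-110.7   59. ] z 13.2 yaw err -0.09 F [-4.4 -4.4  4.1] world [ 0.55  -0.062  0.013]
```

Call:
{"fn": "play_rows", "kwargs": {"increments": [[[0,0,-0.001],[0,0,0]],[[0,0,-0.001],[0,0,0]],[[0,0,-0.001],[0,0,0]],[[0,0,0],[0,0,0]]]}}

```text
t: 24.62
eef_pos: [0.5506, -0.062, 0.0131]
tool_rot: [0.254, -0.252, -0.659, 0.662]
contact_force: [-8.1, -7.8, 8.8]
gripper_width: 0.584
```

```bash
python3 st.py
```

```text
t 24.6 tool in stop mm [-110.2   59. ] z 13.1 yaw err -0.21 F [-8.1 -7.8  8.8] world [ 0.551 -0.062  0.013]
```

Call:
{"fn": "play_rows", "kwargs": {"gripper": 0.05, "increments": [[[0,0,0.008],[0,0,0]],[[0,0,0.012],[0,0,0]],[[0,-0.025,0],[0,0,0]],[[0,-0.03,0],[0,0,0]],[[0,-0.035,0],[0,0,0]],[[0,-0.035,0],[0,0,0]],[[0,-0.035,0],[0,0,0]],[[0,-0.03,0],[0,0,0]],[[0.03,0,0],[0,0,0]],[[0.03,0,0],[0,0,0]],[[0.03,0,0],[0,0,0]],[[0.03,0,0],[0,0,0]],[[0.03,0,0],[0,0,0]],[[0.03,0,0],[0,0,0]],[[0.03,0,-0.01],[0,0,0]],[[0.03,0,-0.01],[0,0,0]],[[0.03,0,-0.01],[0,0,0]],[[0.03,0,-0.01],[0,0,0]],[[0.02,0,-0.01],[0,0,0]],[[0,0,0],[0,0,0]]]}}

```text
t: 26.28
eef_pos: [0.333, 0.1803, 0.2036]
tool_rot: [-0.249, 0.249, 0.662, -0.661]
contact_force: [0.3, -0.4, 1.5]
gripper_width: 0.585
```

Call:
{"fn": "play_rows", "kwargs": {"increments": [[[0.025,0,-0.028],[0,0,0]],[[0.025,0,-0.028],[0,0,0]],[[0.025,0,-0.028],[0,0,0]],[[0.025,0,-0.028],[0,0,0]],[[0.025,0,-0.028],[0,0,0]],[[0.025,0,-0.028],[0,0,0]],[[0.025,0,-0.028],[0,0,0]],[[0.025,0,-0.028],[0,0,0]],[[0,0,0],[0,0,0]],[[0,0,0],[0,0,0]]]}}

```text
t: 27.12
eef_pos: [0.3338, 0.4782, 0.2026]
tool_rot: [0.251, -0.25, -0.661, 0.661]
contact_force: [0.9, -0.8, -0.2]
gripper_width: 0.581
```

```bash
python3 st.py -50 70 0 r
python3 - <<'E'
import cv2
im=cv2.imread('pics/r_top.png'); cv2.imwrite('pics/r2.png',cv2.resize(im[60:340,130:510],None,fx=2,fy=2,interpolation=2))
E
```

```text
t 27.1 tool in stop mm [148.9 580.3] z 202.6 yaw err 0.18 F [ 0.9 -0.8 -0.2] world [0.334 0.478 0.203]
top stone in stop [-49.9  70.3  -0.4] iou err 0.014 n 2903
scene stone in stop [-50.  70.   0.] iou err 1.000 n 7
wrist blocked
```

View pics/r2.png

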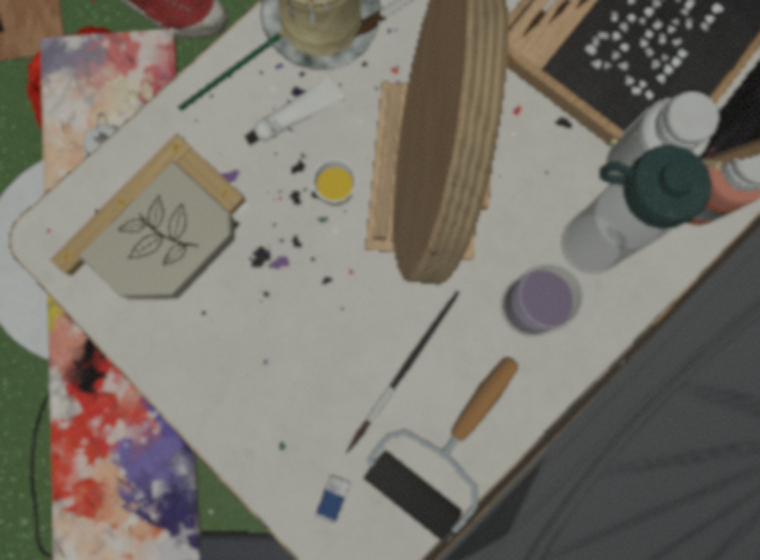

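The top view shows the stone seated in the L at about (160,230), and the other things are where they started. Handing in.

```bash
python3 -c "
from station import *
print(hand_in())"
```

```text
the job is handed in; nothing more can be done
None
```

The stone is home: its unbroken long side lies along the long fence and its straight short side is up against the end stop. I handed in at about 27 s.

**How it was moved:** I turned it about 67° with the shut fingertips, pushing first at the short side by the square corner and then at the right end of the back side. Two-finger pushes on the back pressed it to the fence, and a single push on the left end took it to the end stop. I then pressed it against the fence once more. The fingers stayed low on its side throughout and never lifted it.

**Last checks:**
- **Position:** the top camera gives the stone's origin at (-49.9, 70.3) mm and -0.4° in the stop's frame, against a target of (-50, 70) mm and 0°. That difference is within the measuring error.
- **Contact:** both pushes stalled against the wood as expected, at about 14 N in the last fence push and 20 N at the end stop, including some upward force. The arm was well clear afterwards.
- **Other things:** the tube, pot, jar, bottle and eraser look unmoved in the final top view. I did not measure them.

**What did not check out:**
- The scene and wrist cameras could not see the stone in the final view, so the last figure comes from the top camera alone.
- Just before the final fence push, the three cameras agreed to about 1 mm and 0.8°.
- I did not refit the stop at the end; those stone positions assume it stayed where I first measured it.

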